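# Start the stirrer under the beaker

## Task

Three identical magnetic stirrers stand side by side. On the one that carries the open beaker (not the conical flask or the low lidded dish), press the round key gently but well down with the fingertips square on its middle for a moment and let it come up again to wake the unit, then press its wide bar key the same way to start it. Leave every other key, the other two stirrers and everything standing about alone, and finish with the hand drawn back at least 10 cm clear of the keys.

Things in the scene. Friction and masses are not known exactly. Their poses are not given: they have to be found in the camera images.
- stir_a: Magnetic stirrer, the one with the beaker on its plate; three alike, side by side in any order, fixed. Grey housing 250 mm deep (x), 170 wide (y), flat deck 60 high. Origin under its centre, z up, its own -x side (front, with a row of white keys on a black strip) roughly towards the robot, +y to the robot's left. Round steel plate 130 mm across, top at 70 mm, 45 mm behind the origin (+x).
- stir_b: Magnetic stirrer, the one with the conical flask on its plate; three alike, side by side in any order, fixed. Grey housing 250 mm deep (x), 170 wide (y), flat deck 60 high. Origin under its centre, z up, its own -x side (front, with a row of white keys on a black strip) roughly towards the robot, +y to the robot's left. Round steel plate 130 mm across, top at 70 mm, 45 mm behind the origin (+x).
- stir_c: Magnetic stirrer, the one with the lidded dish on its plate; three alike, side by side in any order, fixed. Grey housing 250 mm deep (x), 170 wide (y), flat deck 60 high. Origin under its centre, z up, its own -x side (front, with a row of white keys on a black strip) roughly towards the robot, +y to the robot's left. Round steel plate 130 mm across, top at 70 mm, 45 mm behind the origin (+x).
- stir_a_power_top (a point): Centre of the top face of the power key of stir_a: round key, 20 mm across, at the left end of the row as the robot sees it. White like all the keys. At local (-0.09, +0.058, 0.068) m of stir_a when up: 8 mm proud of the deck, 20 to 23 mm of flat deck between neighbours.
- stir_a_power (a joint): Travel of the power key of stir_a (round key), m: 0 up, 0.006 fully down. Sprung: begins to move at 1 N, counts as pressed from 4 mm (5 N) on, meets a hard stop at 6 mm (7 N), comes up by itself; over 20 N is too hard.
- stir_a_timer_top (a point): Centre of the top face of the timer key of stir_a: square key, 20 x 20 mm, in the middle of the row. White like all the keys. At local (-0.09, +0.008, 0.068) m of stir_a when up: 8 mm proud of the deck, 20 to 23 mm of flat deck between neighbours.
- stir_a_timer (a joint): Travel of the timer key of stir_a (square key), m: 0 up, 0.006 fully down. Sprung: begins to move at 1 N, counts as pressed from 4 mm (5 N) on, meets a hard stop at 6 mm (7 N), comes up by itself; over 20 N is too hard.
- stir_a_start_top (a point): Centre of the top face of the start key of stir_a: wide bar key, 46 mm along the row by 20 mm, at the right end of the row as the robot sees it. White like all the keys. At local (-0.09, -0.048, 0.068) m of stir_a when up: 8 mm proud of the deck, 20 to 23 mm of flat deck between neighbours.
- stir_a_start (a joint): Travel of the start key of stir_a (wide bar key), m: 0 up, 0.006 fully down. Sprung: begins to move at 1 N, counts as pressed from 4 mm (5 N) on, meets a hard stop at 6 mm (7 N), comes up by itself; over 20 N is too hard.
- stir_b_power (a joint): Travel of the power key of stir_b (round key), m: 0 up, 0.006 fully down. Sprung: begins to move at 1 N, counts as pressed from 4 mm (5 N) on, meets a hard stop at 6 mm (7 N), comes up by itself; over 20 N is too hard.
- stir_b_timer (a joint): Travel of the timer key of stir_b (square key), m: 0 up, 0.006 fully down. Sprung: begins to move at 1 N, counts as pressed from 4 mm (5 N) on, meets a hard stop at 6 mm (7 N), comes up by itself; over 20 N is too hard.
- stir_b_start (a joint): Travel of the start key of stir_b (wide bar key), m: 0 up, 0.006 fully down. Sprung: begins to move at 1 N, counts as pressed from 4 mm (5 N) on, meets a hard stop at 6 mm (7 N), comes up by itself; over 20 N is too hard.
- stir_c_power (a joint): Travel of the power key of stir_c (round key), m: 0 up, 0.006 fully down. Sprung: begins to move at 1 N, counts as pressed from 4 mm (5 N) on, meets a hard stop at 6 mm (7 N), comes up by itself; over 20 N is too hard.
- stir_c_timer (a joint): Travel of the timer key of stir_c (square key), m: 0 up, 0.006 fully down. Sprung: begins to move at 1 N, counts as pressed from 4 mm (5 N) on, meets a hard stop at 6 mm (7 N), comes up by itself; over 20 N is too hard.
- stir_c_start (a joint): Travel of the start key of stir_c (wide bar key), m: 0 up, 0.006 fully down. Sprung: begins to move at 1 N, counts as pressed from 4 mm (5 N) on, meets a hard stop at 6 mm (7 N), comes up by itself; over 20 N is too hard.
- beaker: Open steel beaker, 76 mm across the rim, 85 mm tall, 0.16 kg, loose on the plate of stir_a, within 12 mm of its centre. Origin under its centre.
- flask: Conical steel flask, base 80 mm across, narrow neck, 108 mm tall, loose on the plate of stir_b. Origin under its centre.
- dish: Low lidded steel dish with a small knob, 96 mm across, 38 mm high, loose on the plate of stir_c. Origin under its centre.
- bottle: Amber bottle, 70 mm across, 130 mm tall, loose at the right of the stirrers. Origin under its centre.
- jar: White jar, 64 mm across, 80 mm tall, loose at the left of the stirrers. Origin under its centre.
- spatula: Spatula 190 mm long lying on the bench in front of the stirrers, roughly along y. Origin under its middle, x along its length.
- spoon: Spoon 170 mm long lying on the bench in front of the stirrers, roughly along y. Origin under its middle, x along its length.

How it is judged:
By the outcome, as a careful person would: the job done as asked, in the order asked, and still so for the second after the job is handed in, with the robot touching nothing.
It also fails if it takes over 40 s, if anything falls off the work surface, if the arm or the gripper's body presses on something with over 40 N, if the wrist force passes 120 N, or if a joint passes its speed limit or range.

## Robot

A 6-joint arm with a two-finger parallel gripper is mounted at the origin on the work surface. World frame = base frame: x ahead of the robot, y to its left, z up, the work surface at z = 0. Lengths are in m, angles in degrees, forces in N, time in s.
With the tool pointing down it reaches from about 0.25 to 0.725 m from the base axis. Payload 9.7 kg.
Tool frame: the origin (TCP) lies between the finger pads, 19 mm behind the fingertips; this is the grasp point; z points along the fingers, y is the line along which they close (so a half turn about z gives the same grasp; the last joint's range is limited). The gripper opens to 85 mm and grips with 20 to 120 N. Pads are 22 mm wide; open, the fingers measure 114 mm over their backs; the gripper's body (76 mm by 85 mm) begins 54 mm behind the grasp point. The pads swing forward as they close: fully open they stand 13 mm farther back than shut.
Start: joints at [70.187, 4.979, 10.078, 95.1, 0, 90], TCP at [0.186, 0.517, 0.25] pointing down, gripper open.
Joint ranges: [-179.16, 179.16], [-48.56, 103.87], [-65.8, 70.77], [-126.05, 130.52], [-82.76, 87.17], [-180, 180]. Speed limits (degrees/s): [127.2, 127.2, 147.25, 180, 180, 180].

## Interface

Orientations are given as [roll, pitch, yaw] about the fixed x, y, z axes, in that order (R = Rz(yaw) Ry(pitch) Rx(roll)).
In Python, from workcell import get_obs, camera, calibration, job_done, recognise, cut_out, mark_of gives the robot as it stands.
- The arm moves only by the tool servo_tool, never from a script. Its argument "moves" is a list of rows, each a list of 3 entries, a list of its own where there are three numbers: the turn, a rotation vector about the tool's x, y, z in degrees, then the shift along the tool's x, y, z in m, then the opening in per cent of the stroke, from 0 (shut) to 100 (fully open). In form: [[[ax, ay, az], [x, y, z], claw], ...]. A call has 1 to 12 rows; each row shifts and turns the commanded pose from where the row before left it, along the tool's axes as they then stand; what a row does not reach is not made up. A row lasts 1/10 s, in which the tool goes at most 50 mm and 8.59 degrees, less where a joint would pass 70% of its speed; a pose out of reach is approached as far as the arm can. A call is refused whole if a number of a shift passes 0.05 or a number of a turn 8.59, either way. A call with a gripper value outside its range is refused whole. The fingers move at their own pace and stop on an object; "force" is the grip in N (left out, the last holds). Time passes only in rows, so rows that do not move let the fingers close. It gives the time, the measured TCP pose, the force, the opening and the grip force at its end, in the units of the state.
- get_obs(): the state, without advancing time (a new reading comes with each control period).
- camera(name): name is "side" or "top" or "wrist"; returns (picture, depth): 384x512x3 uint8, red, green, blue; 384x512 float32, m along the optical axis (not along the pixel's ray), 0 where there is no reading.
- calibration(name): a dict with "camera_matrix" (3x3 intrinsics, pixels), "dist" ([k1, k2, p1, p2, k3] as OpenCV has them; the pictures are not rectified), "R" (3x3) and "t" (3): a world point X has camera coordinates R X + t. Camera axes: x right, y down, z forward; pixel columns grow to the right and rows downward; lengths in m; the calibration is good to about 2 mm. A picture is of the moment at which its call begins: read the wrist's pose just before it. calibration takes no time and is no camera call; for the wrist camera it gives the pose at the moment of the call.
- job_done(): hands the job in; it is judged then, once.
Trained networks look in the newest picture that a camera, given by its name, has taken for a name from the list of things; names that differ only in an ending like _2 or _b are one class to them, and where a whole thing is asked for, a point or a joint stands for the part that bears it (a point fixed in the world has none). Each returns a list of dicts, best first, with "score" (0 to 1); they miss things now and then, are a little off and sometimes report something else, mostly with a low value. They report only what shows in the picture. A call takes as long as a camera call.
- recognise(name, camera): "xyz" ([x, y, z] in m, in the coordinates of the camera as it stood for that picture, good to about 4 mm: the middle of the surface that is visible of it).
- cut_out(name, camera): "mask" (384x512 bool, what is visible of it).
- mark_of(name, camera): "xyz" ([x, y, z] in m, in the coordinates of the camera as it stood for that picture, good to about 4 mm: a listed point, or the origin of a listed thing).
The state is a dict: "time": time; "q": joint angles; "qd": joint speeds; "joint_efforts": joint torques, N m; "ee_pos": TCP position; "tcp_rot": TCP orientation; "wrist_force": force on the tool from outside, world axes, zero at the start; "torque": the same for the moment, N m; "opening": finger opening in m; "grasp_force": force on a finger pad.
Only numpy, scipy, OpenCV 4.12 (cv2) and the standard library are available. Lean on these libraries where they do the work, as an engineer would, in place of code of your own. Each camera call takes 0.05 s, during which the arm holds its last target. There are 200 camera calls.

## Working session

There is one attempt and no reset: what is moved stays moved. The work goes in short steps, Python scripts to look and compute and a tool call to move; the robot and the scene stay as the last step left them, time stands still between calls to the robot, and variables do not carry over. Pictures are saved under pics/ and viewed, at most 10 in all, crops included, and the job is handed in when it is done.

Besides the shell and the picture viewer there is one more tool, called after "Request:" by a JSON object that holds its "fn" and its "kwargs". servo_tool: Moves the arm, as the interface text tells. Its arguments: {"type":"object","properties":{"moves":{"type":"array"},"force":{"type":"number"}},"required":["moves"]}

```bash
mkdir -p pics; cat > h.py <<'E'
import numpy as np,cv2
from workcell import *
def world(c,p,cal=None):
    k=cal or calibration(c); return np.array(k["R"]).T@(np.array(p)-np.array(k["t"]))
E
python3 - <<'E'
from h import *
o=get_obs();print(o["time"],o["ee_pos"],o["tcp_rot"],o["opening"])
for c in ["top","side"]:
    im,d=camera(c);cv2.imwrite(f"pics/{c}1.png",im[:,:,::-1])
    for n in ["stir_a_power_top","stir_a_timer_top","stir_a_start_top","beaker","stir_a"]:
        for r in mark_of(n,c)[:4]: print(c,n,round(r["score"],2),world(c,r["xyz"]).round(4))
E
```

```text
0.0 [0.18635205 0.51725228 0.24925309] [-1.79922304e+02 -1.78234106e-03  1.60188549e+02] 0.08532620463394579
top stir_a_power_top 0.58 [ 0.5885 -0.4555  0.002 ]
top stir_a_power_top 0.46 [0.5472 0.0516 0.0678]
top stir_a_timer_top 0.59 [0.5379 0.0032 0.068 ]
top stir_a_start_top 0.59 [ 0.5298 -0.0547  0.0703]
top stir_a_start_top 0.36 [0.6839 0.2535 0.0717]
top beaker 0.62 [ 0.6821 -0.0203  0.0745]
top beaker 0.49 [0.5408 0.0018 0.0689]
top stir_a 0.97 [ 0.6325 -0.0146  0.0011]
top stir_a 0.68 [ 0.6555 -0.2778  0.005 ]
top stir_a 0.56 [0.6314 0.2656 0.0033]
side stir_a_power_top 0.54 [0.5492 0.0476 0.0707]
side stir_a_timer_top 0.55 [0.5454 0.0009 0.066 ]
side stir_a_start_top 0.4 [ 0.5338 -0.0554  0.0657]
side beaker 0.9 [ 0.6764 -0.0211  0.0689]
side stir_a 0.91 [ 6.575e-01 -2.786e-01 -4.000e-04]
side stir_a 0.71 [6.379e-01 2.606e-01 1.000e-04]
side stir_a 0.64 [ 0.632  -0.0183  0.0044]
side stir_a 0.51 [0.5482 0.0481 0.0672]
```

View pics/top1.png

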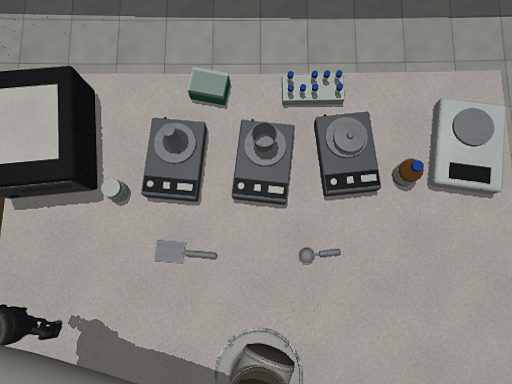

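View pics/side1.png

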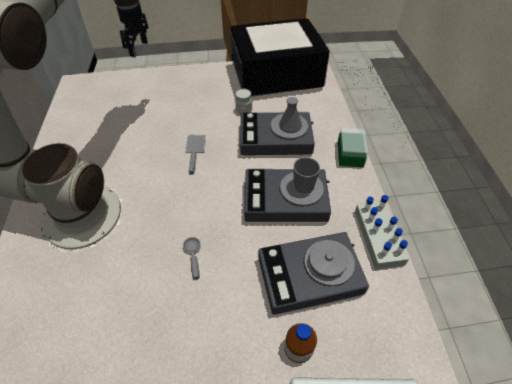

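The beaker is on the middle stirrer. In the top view its keys are round at (241,184), square at (257,187) and bar at (275,189), which agrees with the networks. I'll turn the tool to the row and shut the fingers.

Request:
{"fn": "servo_tool", "kwargs": {"moves": [[[0, 0, 7.85], [0, 0, 0], 0], [[0, 0, 7.85], [0, 0, 0], 0], [[0, 0, 7.85], [0, 0, 0], 0], [[0, 0, 7.85], [0, 0, 0], 0], [[0, 0, 7.85], [0, 0, 0], 0], [[0, 0, 7.85], [0, 0, 0], 0], [[0, 0, 7.85], [0, 0, 0], 0], [[0, 0, 7.85], [0, 0, 0], 0], [[0, 0, 7.85], [0, 0, 0], 0], [[0, 0, 7.85], [0, 0, 0], 0], [[0, 0, 0], [0, 0, 0], 0]]}}

```text
time: 1.7
ee_pos: [0.1864, 0.5174, 0.25]
tcp_rot: [180.0, 0.0, 81.6]
wrist_force: [0.3, 0.4, 0.2]
opening: 0.0003
grasp_force: 0.0
```

```bash
cat >> h.py <<'E'
from scipy.spatial.transform import Rotation as Ro
def tool():
    o=get_obs(); return np.array(o["ee_pos"]),Ro.from_euler("xyz",o["tcp_rot"],degrees=True).as_matrix()
def delta(X):
    p,R=tool(); return (R.T@(np.array(X)-p)).round(4)
E
python3 - <<'E'
from h import *
o=get_obs();print(o["time"],o["ee_pos"],o["tcp_rot"],o["opening"],o["q"])
p,R=tool();k=calibration("wrist");Rc=np.array(k["R"])
c=-Rc.T@k["t"];print("cam in tool",R.T@(c-p),"axis",R.T@Rc[2])
print(delta([0.47,0,0.25]))
E
```

```text
1.7 [0.18643338 0.5174223  0.24998827] [1.79999859e+02 5.92419399e-04 8.15716368e+01] 0.0002516888190864444 [ 7.01854318e+01  4.97770348e+00  1.00773928e+01  9.51002423e+01
 -2.54886526e-04  1.68613795e+02]
cam in tool [ 0.07631575  0.00038683 -0.12330902] axis [-0.29806205  0.00113386  0.95454582]
[-0.4703  0.3563 -0.    ]
```

Request:
{"fn": "servo_tool", "kwargs": {"moves": [[[0, 0, 0], [-0.038, 0.03, 0], 0], [[0, 0, 0], [-0.038, 0.03, 0], 0], [[0, 0, 0], [-0.038, 0.03, 0], 0], [[0, 0, 0], [-0.038, 0.03, 0], 0], [[0, 0, 0], [-0.038, 0.03, 0], 0], [[0, 0, 0], [-0.038, 0.03, 0], 0], [[0, 0, 0], [-0.038, 0.03, 0], 0], [[0, 0, 0], [-0.038, 0.03, 0], 0], [[0, 0, 0], [-0.038, 0.03, 0], 0], [[0, 0, 0], [-0.038, 0.03, 0], 0], [[0, 0, 0], [-0.038, 0.03, 0], 0], [[0, 0, 0], [0, 0, 0], 0]]}}

```text
time: 2.9
ee_pos: [0.4543, 0.0518, 0.2495]
tcp_rot: [180.0, 0.1, 81.6]
wrist_force: [-0.3, 0.3, -1.6]
opening: -0.0002
grasp_force: 0.0
```

```bash
python3 - <<'E'
from h import *
o=get_obs();print(o["time"],o["ee_pos"],o["tcp_rot"],o["wrist_force"])
k=calibration("wrist");im,d=camera("wrist");cv2.imwrite("pics/w1.png",im[:,:,::-1]);np.savez("w1.npz",im=im,d=d,K=k["camera_matrix"],dist=k["dist"],R=k["R"],t=k["t"])
for n in ["stir_a_power_top","stir_a_timer_top","stir_a_start_top"]:
    for r in mark_of(n,"wrist")[:3]: print(n,round(r["score"],2),world("wrist",r["xyz"],k).round(4))
# white blobs of pixels at key height
K=np.array(k["camera_matrix"]);R=np.array(k["R"]);t=np.array(k["t"])
v,u=np.mgrid[:384,:512]
n=cv2.undistortPoints(np.stack([u,v],-1).reshape(-1,1,2).astype(np.float32),K,np.array(k["dist"])).reshape(384,512,2)
P=(np.dstack([n,np.ones((384,512))])*d[...,None]-t)@R
m=(im.min(2)>150)&(d>0)&(abs(P[...,2]-.068)<.012)
N,L,S,C=cv2.connectedComponentsWithStats(m.astype(np.uint8))
for i in range(1,N):
    if S[i,4]>100:
        q=P[L==i]; r=cv2.minAreaRect((q[:,:2]*1000).astype(np.float32)); print(C[i].round(),S[i,4],np.median(q[:,2]).round(4),"rect",np.round(r[0],1),np.round(r[1],1),round(r[2],1))
E
```

```text
2.9 [0.4542804  0.0518076  0.24954316] [1.79986323e+02 5.75538328e-02 8.16035305e+01] [-0.34398309  0.28244376 -1.56945272]
stir_a_power_top 0.64 [0.5483 0.0521 0.0638]
stir_a_power_top 0.32 [ 0.5329 -0.0559  0.067 ]
stir_a_timer_top 0.86 [ 5.436e-01 -2.000e-04  6.670e-02]
stir_a_timer_top 0.28 [ 0.5335 -0.0548  0.067 ]
stir_a_start_top 0.69 [ 0.5347 -0.0563  0.0682]
[322.  10.] 373 0.0676 rect [543.8 209.6] [18.6 19.1] 82.6
[338. 166.] 190 0.0674 rect [547.8  52.7] [17.2 16.6] 81.9
[336. 207.] 204 0.0672 rect [542.1   3.2] [16.7 17.4] 81.8
[333. 250.] 424 0.0673 rect [535.3 -52.5] [43.2 17.3] 83.4
```

View pics/w1.png

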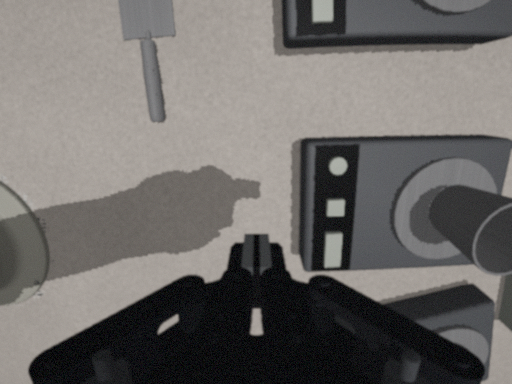

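The round key is at (338,166), the square at (336,207) and the bar at (333,250), with tops at z ≈ 0.067 and the spacing as listed. I'll move above the round key.

Request:
{"fn": "servo_tool", "kwargs": {"moves": [[[0, 0, -1.4], [0, 0, 0], 0], [[0, 0, 0], [0.005, 0.031, 0], 0], [[0, 0, 0], [0.005, 0.031, 0], 0], [[0, 0, 0], [0.004, 0.03, 0.0], 0], [[0, 0, 0], [0, 0, 0.045], 0], [[0, 0, 0], [0, 0, 0.045], 0], [[0, 0, 0], [0, 0, 0.04], 0], [[0, 0, 0], [0, 0, 0], 0], [[0, 0, 0], [0, 0, 0], 0], [[0, 0, 0], [0, 0, 0], 0]]}}

```text
time: 4.1
ee_pos: [0.5466, 0.0596, 0.1231]
tcp_rot: [179.8, -0.1, 83.2]
wrist_force: [0.7, 0.4, 0.3]
opening: 0.0002
grasp_force: 0.0
```

```bash
python3 - <<'E'
from h import *
o=get_obs();print(o["time"],o["ee_pos"],o["tcp_rot"],o["wrist_force"])
print(delta([.548,.0525,.1]),delta([.535,-.053,.1]))
k=calibration("wrist");im,d=camera("wrist")
K=np.array(k["camera_matrix"]);R=np.array(k["R"]);t=np.array(k["t"])
v,u=np.mgrid[:384,:512]
n=cv2.undistortPoints(np.stack([u,v],-1).reshape(-1,1,2).astype(np.float32),K,np.array(k["dist"])).reshape(384,512,2)
P=(np.dstack([n,np.ones((384,512))])*d[...,None]-t)@R
m=(im.min(2)>140)&(d>0)&(abs(P[...,2]-.068)<.012)
N,L,S,C=cv2.connectedComponentsWithStats(m.astype(np.uint8))
for i in range(1,N):
    if S[i,4]>100:
        q=P[L==i]; r=cv2.minAreaRect((q[:,:2]*1000).astype(np.float32)); print(C[i].round(),S[i,4],np.median(q[:,2]).round(4),"rect",np.round(r[0],1),np.round(r[1],1),round(r[2],1))
s,_=camera("side");cv2.imwrite("pics/c2.png",np.hstack([cv2.resize(im[:,:,::-1],(400,300)),cv2.resize(s[120:270,190:390,::-1],(400,300))]))
E
```

```text
4.1 [0.54664636 0.05964954 0.12307369] [ 1.79782074e+02 -5.22887471e-02  8.31730504e+01] [0.70115216 0.36255654 0.26365814]
[-0.007   0.0021  0.0231] [-0.1133  0.0017  0.023 ]
```

View pics/c2.png

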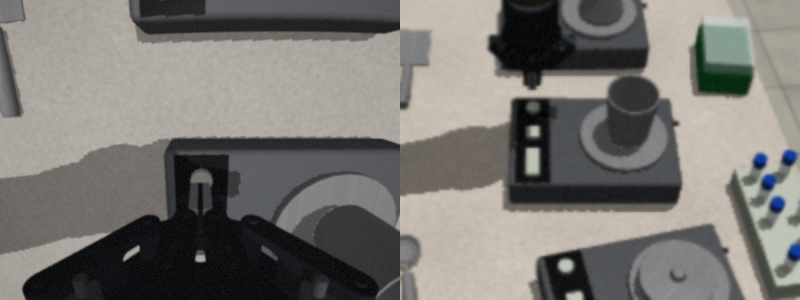

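The fingertip hovers over the round key's middle, a few mm to the left. I'll centre it and go down to 13 mm above contact.

Request:
{"fn": "servo_tool", "kwargs": {"moves": [[[0, 0, 0], [-0.007, 0.002, 0], 0], [[0.2, 0, 0], [0, 0, 0.012], 0], [[0, 0, 0], [0, 0, 0.011], 0], [[0, 0, 0], [0, 0, 0], 0], [[0, 0, 0], [0, 0, 0], 0], [[0, 0, 0], [0, 0, 0], 0], [[0, 0, 0], [0, 0, 0], 0]]}}

```text
time: 4.9
ee_pos: [0.5468, 0.0518, 0.0973]
tcp_rot: [-179.8, -0.0, 83.1]
wrist_force: [-0.3, 0.0, -0.9]
opening: -0.0001
grasp_force: 0.0
```

Request:
{"fn": "servo_tool", "kwargs": {"moves": [[[-0.2, 0, 0], [0.001, 0.001, 0.003], 0], [[0, 0, 0], [0, 0, 0.003], 0], [[0, 0, 0], [0, 0, 0.002], 0], [[0, 0, 0], [0, 0, 0], 0], [[0, 0, 0], [0, 0, 0], 0]]}}

```text
time: 5.4
ee_pos: [0.5477, 0.0526, 0.0889]
tcp_rot: [-180.0, 0.0, 83.1]
wrist_force: [0.1, 0.2, 0.3]
opening: -0.0
grasp_force: 0.0
```

Request:
{"fn": "servo_tool", "kwargs": {"moves": [[[0, 0, 0], [0, 0, 0.001], 0], [[0, 0, 0], [0, 0, 0.001], 0], [[0, 0, 0], [0, 0, 0.001], 0], [[0, 0, 0], [0, 0, 0.001], 0], [[0, 0, 0], [0, 0, 0], 0], [[0, 0, 0], [0, 0, 0], 0]]}}

```text
time: 6.0
ee_pos: [0.5478, 0.0526, 0.0852]
tcp_rot: [180.0, -0.0, 83.1]
wrist_force: [-0.9, -0.1, 2.1]
opening: 0.0
grasp_force: 1.2
```

Request:
{"fn": "servo_tool", "kwargs": {"moves": [[[0, 0, 0], [0, 0, 0.001], 0], [[0, 0, 0], [0, 0, 0.001], 0], [[0, 0, 0], [0, 0, 0.001], 0], [[0, 0, 0], [0, 0, 0.0005], 0], [[0, 0, 0], [0, 0, 0], 0], [[0, 0, 0], [0, 0, 0], 0]]}}

```text
time: 6.6
ee_pos: [0.5478, 0.0526, 0.0818]
tcp_rot: [180.0, -0.0, 83.1]
wrist_force: [-1.6, -0.0, 5.8]
opening: 0.0001
grasp_force: 2.9
```

Request:
{"fn": "servo_tool", "kwargs": {"moves": [[[0, 0, 0], [0, 0, 0.0006], 0], [[0, 0, 0], [0, 0, 0], 0], [[0, 0, 0], [0, 0, 0], 0], [[0, 0, 0], [0, 0, 0], 0]]}}

```text
time: 7.0
ee_pos: [0.5478, 0.0526, 0.0812]
tcp_rot: [180.0, -0.0, 83.1]
wrist_force: [-2.0, -0.5, 6.1]
opening: 0.0
grasp_force: 3.1
```

About 6 N, so the key is well down. I'll release it, lift and move along the row to the bar key.

Request:
{"fn": "servo_tool", "kwargs": {"moves": [[[0, 0, 0], [0, 0, -0.004], 0], [[0, 0, 0], [0, 0, -0.01], 0], [[0, 0, 0], [0, 0, -0.018], 0], [[0, 0, 0], [0, 0, 0], 0], [[0, 0, 0], [-0.036, 0, 0], 0], [[0, 0, 0], [-0.035, 0, 0], 0], [[0, 0, 0], [-0.035, 0, 0], 0], [[0, 0, 0], [0, 0, 0], 0], [[0, 0, 0], [0, 0, 0], 0], [[0, 0, 0], [0, 0, 0], 0], [[0, 0, 0], [0, 0, 0], 0]]}}

```text
time: 8.1
ee_pos: [0.5351, -0.0517, 0.1127]
tcp_rot: [-180.0, -0.0, 83.2]
wrist_force: [0.5, -0.3, 0.5]
opening: 0.0008
grasp_force: 0.0
```

```bash
python3 - <<'E'
from h import *
o=get_obs();print(o["time"],o["ee_pos"],o["tcp_rot"],o["wrist_force"])
print(delta([.5353,-.053,.089]))
im,_=camera("wrist");s,_=camera("side");cv2.imwrite("pics/c3.png",np.hstack([cv2.resize(im[:,:,::-1],(400,300)),cv2.resize(s[120:270,190:390,::-1],(400,300))]))
E
```

```text
8.1 [ 0.53506647 -0.05172104  0.11269357] [-1.79986583e+02 -6.78908575e-03  8.31573320e+01] [ 0.47779031 -0.26197342  0.47112586]
[-0.0012  0.0004  0.0237]
```

View pics/c3.png

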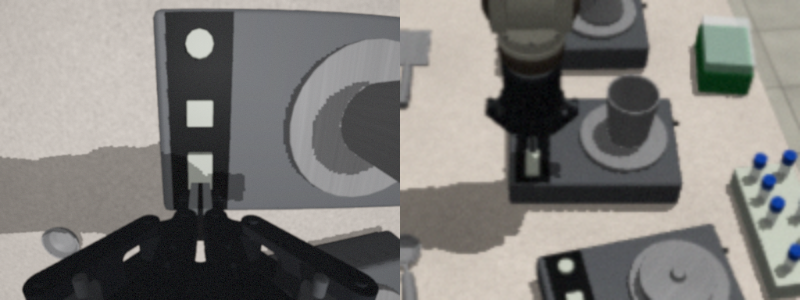

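The wrist half shows the round key at (199,43) up again, the square at (200,113), and the fingers over the bar at (200,170), in line with the column of keys. I'll press the bar.

Request:
{"fn": "servo_tool", "kwargs": {"moves": [[[0, 0, 0], [-0.0008, 0, 0.01], 0], [[0, 0, 0], [0, 0, 0.008], 0], [[0, 0, 0], [0, 0, 0.004], 0], [[0, 0, 0], [0, 0, 0.001], 0], [[0, 0, 0], [0, 0, 0], 0], [[0, 0, 0], [0, 0, 0], 0]]}}

```text
time: 8.8
ee_pos: [0.535, -0.0534, 0.0901]
tcp_rot: [180.0, 0.0, 83.1]
wrist_force: [-0.2, -0.6, 0.8]
opening: -0.0005
grasp_force: 0.0
```

Request:
{"fn": "servo_tool", "kwargs": {"moves": [[[0, 0, 0], [0, 0, 0.001], 0], [[0, 0, 0], [0, 0, 0.001], 0], [[0, 0, 0], [0, 0, 0.001], 0], [[0, 0, 0], [0, 0, 0.001], 0], [[0, 0, 0], [0, 0, 0.001], 0], [[0, 0, 0], [0, 0, 0.001], 0], [[0, 0, 0], [0, 0, 0.001], 0], [[0, 0, 0], [0, 0, 0], 0], [[0, 0, 0], [0, 0, 0], 0]]}}

```text
time: 9.7
ee_pos: [0.5349, -0.0534, 0.0831]
tcp_rot: [180.0, 0.0, 83.1]
wrist_force: [-2.3, 0.5, 4.9]
opening: 0.0002
grasp_force: 2.3
```

Request:
{"fn": "servo_tool", "kwargs": {"moves": [[[0, 0, 0], [0, 0, 0.001], 0], [[0, 0, 0], [0, 0, 0.0007], 0], [[0, 0, 0], [0, 0, 0], 0], [[0, 0, 0], [0, 0, 0], 0], [[0, 0, 0], [0, 0, 0], 0]]}}

```text
time: 10.2
ee_pos: [0.535, -0.0534, 0.0815]
tcp_rot: [180.0, 0.0, 83.1]
wrist_force: [-1.2, 0.6, 6.3]
opening: -0.0006
grasp_force: 3.0
```

The bar is well down at 6.3 N. Now lift clear.

Request:
{"fn": "servo_tool", "kwargs": {"moves": [[[0, 0, 0], [0, 0, -0.004], 0], [[0, 0, 0], [0, 0, -0.01], 0], [[0, 0, 0], [0, 0, -0.03], 0], [[0, 0, 0], [0, 0, -0.04], 0], [[0, 0, 0], [0, 0, -0.04], 0], [[0, 0, 0], [0, 0, -0.04], 0], [[0, 0, 0], [0, -0.02, -0.02], 0], [[0, 0, 0], [0, -0.02, 0], 0], [[0, 0, 0], [0, 0, 0], 0], [[0, 0, 0], [0, 0, 0], 0], [[0, 0, 0], [0, 0, 0], 0], [[0, 0, 0], [0, 0, 0], 0]]}}

```text
time: 11.4
ee_pos: [0.4955, -0.0486, 0.2646]
tcp_rot: [-179.9, 0.0, 83.1]
wrist_force: [0.5, -0.5, -0.3]
opening: 0.0002
grasp_force: 0.0
```

```bash
python3 - <<'E'
from h import *
o=get_obs();print(o["time"],o["ee_pos"],o["wrist_force"],np.abs(o["qd"]).max())
im,_=camera("wrist");s,_=camera("side");cv2.imwrite("pics/c4.png",np.hstack([cv2.resize(im[:,:,::-1],(400,300)),cv2.resize(s[:,:,::-1],(400,300))]))
E
```

```text
11.4 [ 0.49546344 -0.04861042  0.26455811] [ 0.47139617 -0.52063468 -0.26668227] 0.1204914528379627
```

View pics/c4.png

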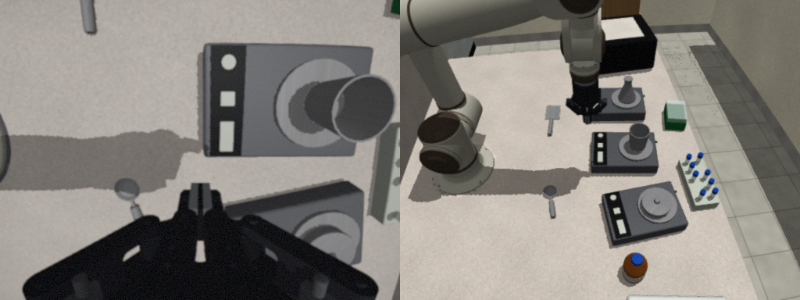

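All keys are up, with the round one at (229,62) and the bar at (226,136). The beaker and everything else is undisturbed, and the hand is clear.

```bash
python3 -c "
from workcell import *
print(job_done())"
```

```text
the job is handed in; nothing more can be done
None
```

On the beaker's stirrer I pressed the round key (about 6.1 N), then the bar key (about 6.3 N), each to an estimated 5 mm or more. Both came up, nothing else was touched, the hand is over 14 cm clear, and the job was handed in at 11.4 s.

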